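# Shut and lock the incubator's sealed access hatch with its wing knob

### The arm

A 6-joint arm with a two-finger parallel gripper is mounted at the origin on a cart in front of the work surface, level with it; the furniture and walls round the work are solid. World frame = base frame: x ahead of the robot, y to its left, z up, the work surface at z = 0. Lengths are in m, angles in rad, forces in N, time in s.
With the tool pointing down it reaches from about 0.35 to 0.775 m from the base axis. Payload 5.5 kg.
Tool frame: the origin (TCP) lies midway between the tips of the shut fingers; the grasp point (between the pads) lies 19 mm behind it; z points along the fingers, x is the direction in which the jaws open and shut, and the axes are right-handed (so a half turn about z gives the same grasp; the last joint's range is limited). The gripper opens to 85 mm and grips with 20 to 120 N. Pads are 22 mm wide; open, the fingers measure 114 mm over their backs; the gripper's body (76 mm by 85 mm) begins 54 mm behind the grasp point. The pads swing forward as they close: fully open they stand 13 mm farther back than shut.
Start: joints at [-1.245, 0.313, 0.046, 1.304, 0, 1.431], TCP at [0.258, -0.514, 0.231] pointing down, gripper open.
Joint ranges: [-2.76, 2.76], [-0.86, 1.69], [-1.03, 1.26], [-2.2, 2.34], [-1.47, 1.5], [-3.14, 3.14]. Speed limits (rad/s): [2.57, 2.57, 3.14, 3.14, 3.14, 3.14].

### API

Orientations are given as a unit quaternion [w, x, y, z].
In Python, from workcell import env gives the robot as it stands.
- The arm moves only by the tool servo_tool, never from a script. Its argument "targets" is a list of rows, each an object with "xyz": the shift along the tool's x, y, z in m, a list of three; "twist": the turn, a rotation vector about the tool's x, y, z in rad, a list of three; "jaw": the opening, from 0 (shut) to 1 (fully open). A call has 1 to 12 rows; each row is the pose to reach, as a shift and turn from the pose commanded when the call began, along the tool's axes at that moment; what a row does not reach only later rows make up. A row lasts 1/12 s, in which the tool goes at most 41.7 mm and 7.16 degrees, less where a joint would pass 70% of its speed; a pose out of reach is approached as far as the arm can. A call with a gripper value outside its range is refused whole. The fingers move at their own pace and stop on an object; "squeeze" is the grip in N (left out, the last holds). Time passes only in rows, so rows that repeat a pose let the fingers close. It gives the time, the measured TCP pose, the force and the opening at its end, in the units of the state.
- env.get_state(): the state, without advancing time (a new reading comes with each control period).
- env.read_camera(name): name is "scene" or "top"; returns a dict with "color" (420x560x3 uint8, red, green, blue), "depth" (420x560 float32, m along the optical axis (not along the pixel's ray), 0 where there is no reading), "fx", "fy", "cx", "cy" (pixels), "k1" (the pictures are not rectified: a ray, as slopes to the right and down, at radius r is drawn at 1 + k1 r^2 times it, then the intrinsics apply), "eye" and "attitude" of the camera in the world. Camera axes: x right, y down, z forward; pixel columns grow to the right and rows downward; lengths in m; the calibration is good to about 2 mm. A picture is of the moment at which its call begins.
- env.hand_in(): hands the job in, once; it reports no verdict.
The state is a dict: "clock": time; "joint_pos": joint angles; "qvel": joint speeds; "tau": joint torques, N m; "tcp_pos": TCP position; "orientation": TCP orientation; "wrist_force": force on the tool from outside, world axes, zero at the start; "ft_torque": the same for the moment, N m; "finger_gap": finger opening in m.
Only numpy, scipy, OpenCV 4.12 (cv2) and the standard library are available. Lean on these libraries where they do the work, as an engineer would, in place of code of your own. Each camera call takes 0.05 s, during which the arm holds its last target. There are 200 camera calls.

### The job

The access hatch on top of the small bench incubator stands ajar. Swing it down, press it gently onto its springy front seal with the wing knob and, while pressing, turn the wing knob clockwise as far as it goes, so that the tongue under the hatch swings behind the front frame edge and keeps the hatch shut when you let go. Never force the hatch or a blocked tongue against the frame, and leave the things standing around where they are.

Things in the scene. Friction and masses are not known exactly. Their poses are not given: they have to be found in the camera images.
- incubator: Fixed white bench incubator, a box 240 x 240 mm with its deck 94 mm high, a dark control panel on its front, a hatch on top and small bystanders on the left part of the deck. Origin: centre of its underside; x points from its front to its back, y to its left, z up.
- rail_nominal (a point): Point of the incubator where the inner top edge of the grey front rail would be at its nominal height (100 mm up, 22 mm in front of the knob axis of the shut hatch). The rail, 40 mm wide and 13 mm thick, is the front frame edge; its true clamped height is up to 7 mm higher or lower and is not measured, and the seal goes with it. Axes as the incubator's.
- seal_nominal (a point): Top of the black rubber seal strip along the rail if the rail is at its nominal height: 10 mm above the rail, 42 mm in front of the knob axis. It gives at about 1.3 N per mm and bottoms hard after 7 mm; squeezed by 6 mm or more it lets the tongue pass under the rail. More than 20 N between hatch or tongue and the frame is forcing it.
- hatch: White hatch plate, 176 x 150 x 4 mm, starting 20 to 37 degrees open. Origin on its hinge axis at the back; axes as the incubator's when level. The plate spans x = -8 to -184, y = -75 to 75 mm, underside z = 0, top z = 4 mm. It opens upward by a positive turn about y and stays where it is left (friction 0.2 N m).
- hatch_hinge (a point): Middle of the hatch's hinge axis, fixed on the incubator 78 mm behind, 25 mm to the right of and 105 mm above its origin. Shut, the hatch is level to within 4 degrees, depending on the rail. Pressing down at the knob takes 11 to 13 N for the tongue to clear; 15 N bottoms the seal and is still safe.
- knob_grip (a point): Point on the axis of the black wing knob at grip height, 23 mm above the plate's top, at x = -134, y = 0 mm of the hatch. The wing is a level round bar, 44 mm long and 12 mm thick, centred on this point, on a web 6 mm thick; both are clear of the hub down to 15 mm below the point, so fingers may take the bar even if the hatch is a little tilted. y axis along the wing, x across it, z along the turning axis, away from the hatch.
- push_spot (a point): Bare spot on the hatch's top face near its front, 52 mm to the left of the knob axis and 11 mm in front of it (hatch frame x = -145, y = 52, z = 4 mm), free for pushing the hatch down.
- wing_knob (a joint): Wing knob angle in rad, growing clockwise from above; starts at 0 to 0.25, stop at 1.57, friction 0.06 N m. At 0 the wing lies along the front edge (incubator y) and the tongue under the hatch points right; at 1.57 the tongue points to the front, under the rail. From about 0.4 on, the tongue strikes the rail unless the seal is squeezed enough.
- tongue_tip (a point): Tip of the steel tongue fixed to the knob under the hatch: 37 mm from the knob axis, at mid thickness. The tongue is 12 mm wide and 5 mm thick, its top 17 mm below the plate's underside; turned home, 15 mm of it are under the rail.
- specimen_cup_1: Bystander on the left deck at the back: specimen cup, 64 mm wide, 71 mm high. Origin: centre of its underside.
- control_vial_1: Bystander on the left deck: small bottle, 25 mm wide, 48 mm high. Origin: centre of its underside.
- control_vial_2: Bystander on the left deck: small bottle, 25 mm wide, 48 mm high. Origin: centre of its underside.
- slide_box: Bystander on the bench to the left: flat box, 79 x 95 x 33 mm. Origin: centre of its underside.
- timer: Bystander on the bench at the back left: small timer, 60 x 70 x 22 mm. Origin: centre of its underside.
- marker_1: Bystander on the bench in front of the incubator: felt marker, 133 mm long, 12 mm thick. Origin: centre of its underside.

How it is judged:
On the way, in this order (a step that is already met when the one before it is completed fails the run):
1. the hatch is swung down onto its seal with the knob not yet turned (z of knob_grip in the frame of incubator below 0.143 m and value of joint wing_knob below 0.6 rad), for 0.1 s.
2. the knob is turned home with the hatch held down (z of knob_grip in the frame of incubator below 0.138 m and value of joint wing_knob above 1.35 rad), for 0.2 s.
At the end, for the whole second after the job is handed in: The hatch is down, its knob's grip point less than 138 mm above the incubator's underside, at rest, with the wing knob turned at least 1.35 rad clockwise (stop at 1.57), so that its tongue is behind the frame edge and holds the hatch shut by itself (all of step 2 and linear speed of hatch below 0.01 m/s and angular speed of hatch below 0.03 rad/s); the robot touches nothing.
It fails at once if the hatch or its tongue is forced against the incubator's frame with more than 20 N (contact force between hatch and incubator above 20 N).
It fails at once if a bystander is moved by more than 20 mm from where it stood (distance of any of specimen_cup_1, control_vial_1, control_vial_2, slide_box, timer, marker_1 from where it was at the start of the episode above 0.02 m).
It also fails if it takes over 42 s, if anything falls off the work surface, if the arm or the gripper's body presses on something with over 40 N, if the wrist force passes 120 N, or if a joint passes its speed limit or range.

## Working session

There is one attempt and no reset: what is moved stays moved. The work goes in short steps, Python scripts to look and compute and a tool call to move; the robot and the scene stay as the last step left them, time stands still between calls to the robot, and variables do not carry over. Pictures are saved under pics/ and viewed, about 8 in all and at most 12, crops included, and the job is handed in when it is done.

Besides the shell and the picture viewer there is one more tool, called as name([rows], argument=value, ...), one row to a line, values as JSON. servo_tool: Moves the arm, as the interface text tells. Its arguments: {"type":"object","properties":{"targets":{"type":"array","items":{"type":"object","properties":{"xyz":{"type":"array","items":{"type":"number"}},"twist":{"type":"array","items":{"type":"number"}},"jaw":{"type":"number"}}}},"squeeze":{"type":"number"}},"required":["targets"]}

```bash
mkdir -p pics; cat > h.py <<'E'
import numpy as np, cv2
from scipy.spatial.transform import Rotation as R
from workcell import env
def q2R(q): return R.from_quat([q[1],q[2],q[3],q[0]]).as_matrix()
def cloud(c):
    h,w=c["depth"].shape
    u,v=np.meshgrid(np.arange(w),np.arange(h))
    K=np.array([[c["fx"],0,c["cx"]],[0,c["fy"],c["cy"]],[0,0,1.]])
    p=cv2.undistortPoints(np.stack([u,v],-1).reshape(-1,1,2).astype(float),K,np.array([c["k1"],0,0,0.])).reshape(h,w,2)
    d=c["depth"]
    P=np.dstack([p*d[...,None],d])
    A=np.array(c["attitude"]); A=q2R(A) if A.size==4 else A.reshape(3,3)
    return P@A.T+np.array(c["eye"])
E
python3 - <<'E'
from h import *
for n in("scene","top"):
    c=env.read_camera(n); cv2.imwrite(f"pics/{n}1.png",c["color"][...,::-1]); np.savez(f"{n}1.npz",P=cloud(c),color=c["color"],depth=c["depth"])
    print(n,c["eye"],c["attitude"],c["fx"],c["k1"],(c["depth"]>0).mean())
s=env.get_state();print(s)
E
```

```text
scene [-0.07143646  0.63435749  0.62016585] [ 0.23796151 -0.46715676  0.76412352 -0.37583789] 438.9901108169579 -0.029663620020214616 0.9960034013605442
top [0.42064914 0.33663052 0.98617817] [-0.0376891   0.70768552 -0.70392443  0.04744613] 419.3607249516551 -0.06597631886935984 0.9960076530612245
{'clock': 0.1, 'joint_pos': array([-1.24458465e+00,  3.13930684e-01,  4.50974731e-02,  1.30359749e+00,
       -1.94751271e-05,  1.43117059e+00]), 'qvel': array([-0.00045577, -0.00096653,  0.00288682, -0.00032593, -0.00037385,
       -0.00010816]), 'tau': array([ 3.39200516e-03, -4.81725740e+01,  2.99243116e+01,  1.26956697e-02,
       -3.15963439e-05,  1.27390450e-06]), 'tcp_pos': array([ 0.25809991, -0.51331218,  0.23049697]), 'orientation': array([-5.13997725e-04,  8.51225644e-01, -5.24799233e-01, -6.35368861e-04]), 'wrist_force': array([0.54946997, 0.03308714, 0.03192239]), 'ft_torque': array([-0.00140098,  0.01517153,  0.01605191]), 'finger_gap': 0.08552028537203799}
```

View pics/scene1.png

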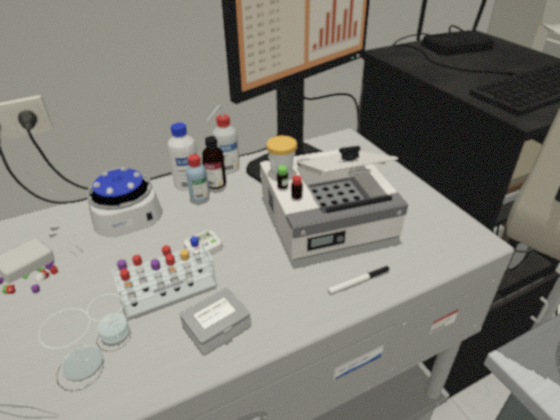

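View pics/top1.png

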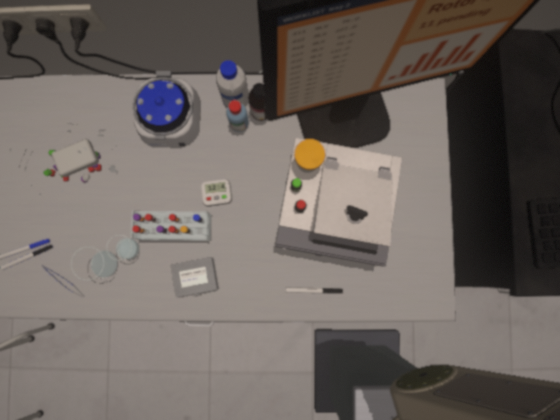

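Top view: the incubator corners are near (295,142), (400,158), (388,262) and (278,248). The hatch is ajar with its knob at about (357,212). The vials are at (297,184) and (301,205), the cup at (310,155), and the marker lies in front at (315,291). Next I measure the poses.

```bash
python3 - <<'E'
from h import *
from scipy.optimize import minimize
t=np.load("top1.npz");P=t["P"];C=t["color"].astype(int)
for uv in [(295,142),(400,158),(388,262),(278,248),(357,212),(340,230),(380,240),(330,170),(390,172),(352,236),(285,215),(315,291)]:
    print(uv,P[uv[1],uv[0]].round(3),C[uv[1],uv[0]])
x,y,z=P[...,0],P[...,1],P[...,2]
roi=np.zeros(z.shape,bool); roi[130:275,265:410]=1
m=roi&(z>.06)&(z<.11)
# box fit by min area rect of all points above .05 and below .12
Q=(P[roi&(z>.085)&(z<.112)][:,:2]*1000).astype(np.float32)
print(cv2.minAreaRect(Q))
s=np.load("scene1.npz");S=s["P"]
sr=np.zeros(S.shape[:2],bool); sr[150:260,255:405]=1
Q2=(S[sr&(S[...,2]>.085)&(S[...,2]<.112)][:,:2]*1000).astype(np.float32)
print(cv2.minAreaRect(Q2), len(Q2))
m=roi&(C.sum(-1)<150)&(z>.15)
print("knob top",m.sum(),P[m].mean(0),P[m].max(0),P[m].min(0))
im=cv2.resize(t["color"][125:275,260:420,::-1],None,fx=4,fy=4,interpolation=cv2.INTER_CUBIC);im2=cv2.resize(s["color"][130:260,250:410,::-1],None,fx=4,fy=4,interpolation=cv2.INTER_CUBIC)
cv2.imwrite("pics/c1.png",im);
E
```

```text
(295, 142) [0.698 0.299 0.095] [179 165 154]
(400, 158) [0.665 0.067 0.094] [179 165 155]
(388, 262) [0.438 0.075 0.002] [149 140 134]
(278, 248) [0.47  0.334 0.002] [97 90 86]
(357, 212) [0.531 0.183 0.189] [55 51 48]
(340, 230) [0.497 0.215 0.18 ] [183 169 159]
(380, 240) [0.477 0.139 0.185] [179 164 153]
(330, 170) [0.629 0.226 0.121] [176 162 152]
(390, 172) [0.629 0.095 0.112] [162 150 142]
(352, 236) [0.485 0.193 0.186] [179 164 154]
(285, 215) [0.536 0.32  0.094] [201 186 174]
(315, 291) [0.371 0.249 0.013] [175 163 154]
((568.8384399414062, 202.55413818359375), (241.16014099121094, 246.31982421875), 79.80176544189453)
((570.4149169921875, 204.38931274414062), (241.7865753173828, 249.66941833496094), 79.80245208740234) 4073
knob top 81 [0.52055521 0.19438857 0.23161558] [0.53478998 0.33663052 0.98617817] [0.42064914 0.1718398  0.17307414]
```

View pics/c1.png

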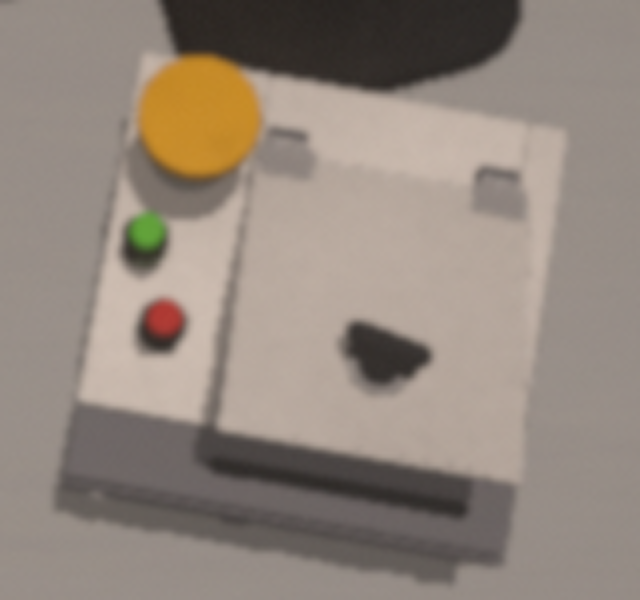

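```bash
cat > fit.py <<'E'
from h import *
t=np.load("top1.npz");P=t["P"];z=P[...,2];C=t["color"].astype(int).sum(-1)
s=np.load("scene1.npz")
m=np.zeros(z.shape,bool); m[165:250,315:400]=1
m&=(z>.118)&(z<.25)&(C>330)
Q=P[m]
c=Q.mean(0)
for _ in range(5):
    n=np.linalg.svd(Q-c)[2][2]; n*=np.sign(n[2]); r=(Q-c)@n; k=np.abs(r)<.006; Q=Q[k]; c=Q.mean(0)
print("n",n,"tilt deg",np.degrees(np.arccos(n[2])),"rms",r.std(),len(Q))
yaw=np.arctan2(n[1],n[0]);print("tilt yaw",np.degrees(yaw))
# top-plane edges
full=P.reshape(-1,3); fm=(np.abs((full-c)@n)<.004)&(full[:,2]>.112)&(np.linalg.norm(full-c,axis=1)<.16)&(C.ravel()>300)
q=full[fm]
for yw in (np.radians(-10.2),):
    yd=np.array([-np.sin(yw),np.cos(yw),0]); xd=np.cross(yd,n); xd/=np.linalg.norm(xd)
    a=(q-c)@xd;b=(q-c)@yd
    print("rect",cv2.minAreaRect(np.c_[a,b].astype(np.float32)*1000), np.percentile(b,[0.5,99.5]),np.percentile(a,[.5,99.5]))
    bc=np.percentile(b,[.5,99.5]).mean(); af=np.percentile(a,.5)
    front=c+xd*af+yd*bc
    hinge=front+xd*.184-n*.004
    print("front",front,"hinge",hinge)
    X=np.array([np.cos(yw),np.sin(yw)]);Y=yd[:2]
    print("inc origin via hatch",hinge[:2]-X*.078+Y*.025)
    print("knob grip",hinge-xd*.134+n*.027)
    print("wing height check")
kd=full[(C.ravel()<230)&((full-c)@n>.012)&((full-c)@n<.06)&(np.linalg.norm(full-c,axis=1)<.08)]
r=kd[(kd-c)@n>.02]
aa=(r-c)@xd;bb=(r-c)@yd
print("knob pts",len(kd),len(r),"ctr",r.mean(0),((r-c)@n).max(), cv2.minAreaRect(np.c_[aa,bb].astype(np.float32)*1000))
print("hatch frame", (r-hinge).mean(0)@xd,(r-hinge).mean(0)@yd)
w=np.linalg.eigh(np.cov(np.c_[aa,bb].T));print(w)
E
python3 fit.py
```

```text
n [ 0.41030767 -0.07270914  0.909044  ] tilt deg 24.62642804921044 rms 0.0012565168994810195 4762
tilt yaw -10.048859383091548
rect ((12.726463317871094, 28.219818115234375), (186.1054229736328, 209.69259643554688), 0.4061492383480072) [-0.07488117  0.1212912 ] [-0.07836989  0.10045545]
front [0.48402501 0.21645515 0.18623668] hinge [0.64700447 0.18712605 0.1059279 ]
inc origin via hatch [0.57466433 0.22554355]
knob grip [0.53819597 0.20673394 0.18630974]
wing height check
knob pts 129 99 ctr [0.53254543 0.18450705 0.19082136] 0.03150108231838075 ((-30.632766723632812, 0.014715194702148438), (37.88986587524414, 9.088232040405273), 77.649658203125)
hatch frame -0.13735736096782641 -0.02284656248130804
EighResult(eigenvalues=array([4.97818476e-06, 1.17780194e-04]), eigenvectors=array([[-0.98169174,  0.19047657],
       [ 0.19047657,  0.98169174]]))
```

servo_tool([
  {"xyz": [-0.02,-0.02,-0.03],"twist": [0,0,-0.12],"jaw": 0},
  {"xyz": [-0.05,-0.05,-0.06],"twist": [0,0,-0.24],"jaw": 0},
  {"xyz": [-0.075,-0.075,-0.07],"twist": [0,0,-0.36],"jaw": 0},
  {"xyz": [-0.1,-0.1,-0.07],"twist": [0,0,-0.48],"jaw": 0},
  {"xyz": [-0.125,-0.125,-0.07],"twist": [0,0,-0.6],"jaw": 0},
  {"xyz": [-0.15,-0.15,-0.07],"twist": [0,0,-0.72],"jaw": 0},
  {"xyz": [-0.175,-0.175,-0.07],"twist": [0,0,-0.84],"jaw": 0},
  {"xyz": [-0.2,-0.2,-0.07],"twist": [0,0,-0.96],"jaw": 0},
  {"xyz": [-0.22,-0.22,-0.07],"twist": [0,0,-1.08],"jaw": 0},
  {"xyz": [-0.24,-0.24,-0.07],"twist": [0,0,-1.2],"jaw": 0},
  {"xyz": [-0.26,-0.26,-0.07],"twist": [0,0,-1.3],"jaw": 0},
  {"xyz": [-0.28,-0.28,-0.07],"twist": [0,0,-1.4],"jaw": 0},
], squeeze=40)

```text
clock: 1.1
tcp_pos: [0.3826, -0.1363, 0.3011]
orientation: [-0.0, 0.989, 0.149, -0.0]
wrist_force: [-0.3, -0.2, -0.6]
finger_gap: -0.0001
```

```bash
cat >> h.py <<'E'
def to(p,yawdeg,tcp=None):
    s=env.get_state(); T=q2R(s["orientation"]); d=T.T@(np.array(p)-s["tcp_pos"])
    G=R.from_euler("ZX",[yawdeg,180],degrees=True).as_matrix()
    tw=R.from_matrix(T.T@G).as_rotvec()
    print("clk",s["clock"],"tcp",s["tcp_pos"].round(4),"yaw",np.degrees(np.arctan2(T[1,0],T[0,0])).round(1),"j",s["joint_pos"].round(2),"F",s["wrist_force"].round(2),"gap",round(s["finger_gap"],4))
    print("shift",d.round(4),"twist",tw.round(3))
E
python3 -c "
from h import *
to([.51,.241,.23],159)"
```

```text
clk 1.1 tcp [ 0.3826 -0.1363  0.3011] yaw 17.2 j [-0.54 -0.03 -0.19  1.41 -0.    0.73] F [-0.28 -0.17 -0.61] gap -0.0001
shift [ 0.2332 -0.3228  0.0711] twist [-0.    -0.    -2.475]
```

servo_tool([
  {"xyz": [0.02,-0.027,0],"twist": [0,0,-0.12],"jaw": 0},
  {"xyz": [0.04,-0.054,0],"twist": [0,0,-0.24],"jaw": 0},
  {"xyz": [0.06,-0.081,0],"twist": [0,0,-0.36],"jaw": 0},
  {"xyz": [0.08,-0.108,0],"twist": [0,0,-0.48],"jaw": 0},
  {"xyz": [0.1,-0.135,0],"twist": [0,0,-0.6],"jaw": 0},
  {"xyz": [0.12,-0.162,0],"twist": [0,0,-0.72],"jaw": 0},
  {"xyz": [0.14,-0.19,0],"twist": [0,0,-0.84],"jaw": 0},
  {"xyz": [0.16,-0.22,0],"twist": [0,0,-0.96],"jaw": 0},
  {"xyz": [0.18,-0.25,0],"twist": [0,0,-1.08],"jaw": 0},
  {"xyz": [0.2,-0.275,0],"twist": [0,0,-1.2],"jaw": 0},
  {"xyz": [0.215,-0.3,0],"twist": [0,0,-1.3],"jaw": 0},
  {"xyz": [0.233,-0.323,0],"twist": [0,0,-1.4],"jaw": 0},
])

```text
clock: 2.1
tcp_pos: [0.5113, 0.2408, 0.3008]
orientation: [-0.0, 0.66, 0.752, -0.001]
wrist_force: [0.1, -0.1, -0.5]
finger_gap: 0.0002
```

```bash
python3 -c "
from h import *
to([.51,.241,.20],159)"
```

```text
clk 2.1 tcp [0.5113 0.2408 0.3008] yaw 97.5 j [ 0.3   0.29  0.18  1.46 -0.    0.17] F [ 0.15 -0.13 -0.49] gap 0.0002
shift [ 0.0004 -0.0011  0.1008] twist [-1.000e-03 -0.000e+00 -1.074e+00]
```

servo_tool([
  {"xyz": [0,-0.001,0.02],"twist": [0,0,-0.12],"jaw": 0},
  {"xyz": [0,-0.001,0.04],"twist": [0,0,-0.24],"jaw": 0},
  {"xyz": [0,-0.001,0.055],"twist": [0,0,-0.36],"jaw": 0},
  {"xyz": [0,-0.001,0.07],"twist": [0,0,-0.48],"jaw": 0},
  {"xyz": [0,-0.001,0.08],"twist": [0,0,-0.6],"jaw": 0},
  {"xyz": [0,-0.001,0.09],"twist": [0,0,-0.72],"jaw": 0},
  {"xyz": [0,-0.001,0.1],"twist": [0,0,-0.84],"jaw": 0},
  {"xyz": [0,-0.001,0.1],"twist": [0,0,-0.96],"jaw": 0},
  {"xyz": [0,-0.001,0.1],"twist": [0,0,-1.07],"jaw": 0},
  {"xyz": [0,-0.001,0.1],"twist": [0,0,-1.07],"jaw": 0},
])

```text
clock: 2.93
tcp_pos: [0.5102, 0.2387, 0.2005]
orientation: [-0.001, 0.186, 0.983, -0.0]
wrist_force: [0.6, 0.3, 0.3]
finger_gap: -0.0002
```

```bash
python3 -c "
from h import *
to([.51,.241,.12],159)
c=env.read_camera('top');cv2.imwrite('pics/t2.png',cv2.resize(c['color'][125:275,260:420,::-1],None,fx=4,fy=4))"
```

```text
clk 2.9333 tcp [0.5102 0.2387 0.2005] yaw 158.6 j [ 0.3   0.3  -0.04  1.23 -0.   -0.9 ] F [0.62 0.27 0.25] gap -0.0002
shift [0.0009 0.0022 0.0805] twist [-0.001 -0.001 -0.007]
```

View pics/t2.png

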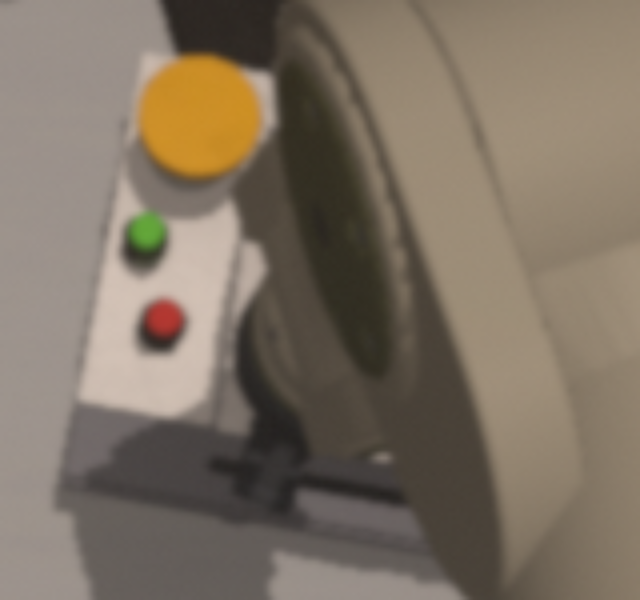

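servo_tool([
  {"xyz": [0.001,0.002,0.006],"twist": [0,0,0],"jaw": 0},
  {"xyz": [0.001,0.002,0.012],"twist": [0,0,0],"jaw": 0},
  {"xyz": [0.001,0.002,0.018],"twist": [0,0,0],"jaw": 0},
  {"xyz": [0.001,0.002,0.024],"twist": [0,0,0],"jaw": 0},
  {"xyz": [0.001,0.002,0.03],"twist": [0,0,0],"jaw": 0},
  {"xyz": [0.001,0.002,0.036],"twist": [0,0,0],"jaw": 0},
  {"xyz": [0.001,0.002,0.042],"twist": [0,0,0],"jaw": 0},
  {"xyz": [0.001,0.002,0.048],"twist": [0,0,0],"jaw": 0},
])

```text
clock: 3.65
tcp_pos: [0.5104, 0.241, 0.1526]
orientation: [-0.0, 0.187, 0.982, -0.0]
wrist_force: [0.1, -0.0, 0.7]
finger_gap: 0.0002
```

servo_tool([
  {"xyz": [0,0,0.006],"twist": [0,0,0],"jaw": 0},
  {"xyz": [0,0,0.012],"twist": [0,0,0],"jaw": 0},
  {"xyz": [0,0,0.017],"twist": [0,0,0],"jaw": 0},
  {"xyz": [0,0,0.022],"twist": [0,0,0],"jaw": 0},
  {"xyz": [0,0,0.024],"twist": [0,0,0],"jaw": 0},
])

```text
clock: 4.07
tcp_pos: [0.5102, 0.2409, 0.1283]
orientation: [-0.0, 0.187, 0.982, -0.0]
wrist_force: [0.0, -0.1, 0.8]
finger_gap: 0.0004
```

servo_tool([
  {"xyz": [0,0,0.002],"twist": [0,0,0],"jaw": 0},
  {"xyz": [0,0,0.004],"twist": [0,0,0],"jaw": 0},
  {"xyz": [0,0,0.006],"twist": [0,0,0],"jaw": 0},
  {"xyz": [0,0,0.008],"twist": [0,0,0],"jaw": 0},
  {"xyz": [0,0,0.008],"twist": [0,0,0],"jaw": 0},
])

```text
clock: 4.48
tcp_pos: [0.5104, 0.241, 0.121]
orientation: [-0.0, 0.187, 0.982, -0.0]
wrist_force: [-0.8, -0.1, -0.4]
finger_gap: -0.0
```

servo_tool([
  {"xyz": [0,0,0.001],"twist": [0,0,0],"jaw": 0},
  {"xyz": [0,0,0.002],"twist": [0,0,0],"jaw": 0},
  {"xyz": [0,0,0.002],"twist": [0,0,0],"jaw": 0},
])

```text
clock: 4.73
tcp_pos: [0.5105, 0.241, 0.1192]
orientation: [0.0, 0.187, 0.982, -0.0]
wrist_force: [-0.7, -0.3, 0.4]
finger_gap: -0.0002
```

servo_tool([
  {"xyz": [0,0,0.001],"twist": [0,0,0],"jaw": 0},
  {"xyz": [0,0,0.002],"twist": [0,0,0],"jaw": 0},
  {"xyz": [0,0,0.003],"twist": [0,0,0],"jaw": 0},
  {"xyz": [0,0,0.003],"twist": [0,0,0],"jaw": 0},
])

```text
clock: 5.07
tcp_pos: [0.5104, 0.241, 0.116]
orientation: [-0.0, 0.187, 0.982, -0.0]
wrist_force: [0.3, 0.4, -0.3]
finger_gap: -0.0
```

```bash
python3 -c "
from h import *
c=env.read_camera('scene');cv2.imwrite('pics/s2.png',cv2.resize(c['color'][120:270,240:430,::-1],None,fx=4,fy=4))
to([.51,.241,.2],159)"
```

```text
clk 5.1167 tcp [0.5104 0.241  0.1161] yaw 158.4 j [ 0.3   0.35 -0.19  1.03 -0.   -0.9 ] F [ 0.4  -0.06 -0.05] gap -0.0001
shift [ 0.0004 -0.0002 -0.0839] twist [-0.   -0.   -0.01]
```

View pics/s2.png

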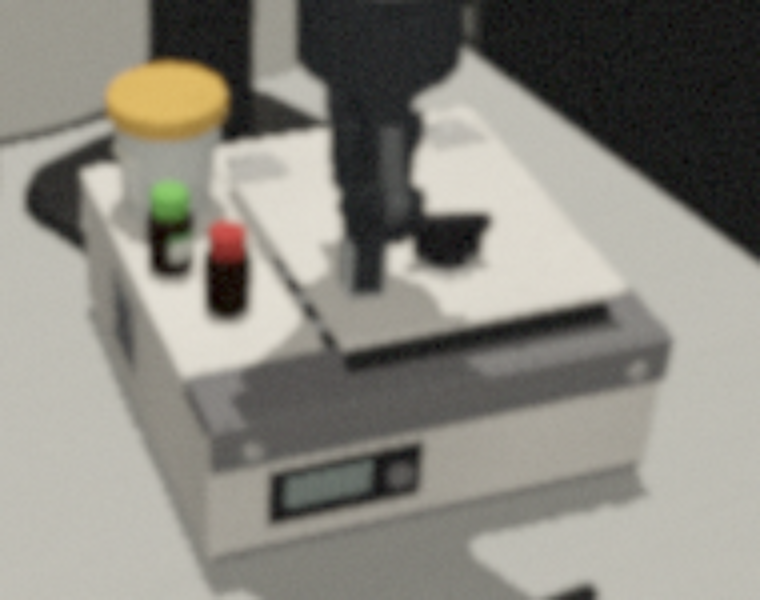

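The hatch follows the fingertips at crop (365,285) and is nearly level. I'll keep pushing until the seal shows up in the force.

servo_tool([
  {"xyz": [0,0,0.001],"twist": [0,0,0],"jaw": 0},
  {"xyz": [0,0,0.002],"twist": [0,0,0],"jaw": 0},
  {"xyz": [0,0,0.002],"twist": [0,0,0],"jaw": 0},
])

```text
clock: 5.37
tcp_pos: [0.5104, 0.241, 0.1141]
orientation: [-0.0, 0.187, 0.982, -0.0]
wrist_force: [-0.7, -0.3, -0.3]
finger_gap: 0.0001
```

servo_tool([
  {"xyz": [0,0,0.001],"twist": [0,0,0],"jaw": 0},
  {"xyz": [0,0,0.002],"twist": [0,0,0],"jaw": 0},
  {"xyz": [0,0,0.002],"twist": [0,0,0],"jaw": 0},
])

```text
clock: 5.62
tcp_pos: [0.5104, 0.241, 0.1121]
orientation: [-0.0, 0.187, 0.982, -0.0]
wrist_force: [0.0, -0.3, 0.7]
finger_gap: -0.0002
```

servo_tool([
  {"xyz": [0,0,0.001],"twist": [0,0,0],"jaw": 0},
  {"xyz": [0,0,0.002],"twist": [0,0,0],"jaw": 0},
  {"xyz": [0,0,0.002],"twist": [0,0,0],"jaw": 0},
])

```text
clock: 5.87
tcp_pos: [0.5104, 0.241, 0.1101]
orientation: [-0.0, 0.187, 0.982, -0.0]
wrist_force: [0.5, 0.3, -0.1]
finger_gap: -0.0002
```

servo_tool([
  {"xyz": [0,0,0.001],"twist": [0,0,0],"jaw": 0},
  {"xyz": [0,0,0.002],"twist": [0,0,0],"jaw": 0},
  {"xyz": [0,0,0.002],"twist": [0,0,0],"jaw": 0},
])

```text
clock: 6.12
tcp_pos: [0.5105, 0.241, 0.1082]
orientation: [0.0, 0.187, 0.982, -0.0]
wrist_force: [-0.3, -0.5, -0.4]
finger_gap: -0.0001
```

servo_tool([
  {"xyz": [0,0,0.001],"twist": [0,0,0],"jaw": 0},
  {"xyz": [0,0,0.002],"twist": [0,0,0],"jaw": 0},
  {"xyz": [0,0,0.002],"twist": [0,0,0],"jaw": 0},
])

```text
clock: 6.37
tcp_pos: [0.5106, 0.2411, 0.1065]
orientation: [0.0, 0.187, 0.982, 0.0]
wrist_force: [-0.2, 0.4, 2.3]
finger_gap: -0.0001
```

servo_tool([
  {"xyz": [0,0,0.001],"twist": [0,0,0],"jaw": 0},
  {"xyz": [0,0,0.0015],"twist": [0,0,0],"jaw": 0},
  {"xyz": [0,0,0.0015],"twist": [0,0,0],"jaw": 0},
])

```text
clock: 6.62
tcp_pos: [0.5106, 0.2411, 0.1054]
orientation: [0.0, 0.187, 0.982, 0.0]
wrist_force: [-1.6, -0.6, 6.1]
finger_gap: -0.0002
```

servo_tool([
  {"xyz": [0,0,-0.03],"twist": [0,0,0],"jaw": 0},
  {"xyz": [0,0,-0.065],"twist": [0,0,0],"jaw": 0},
  {"xyz": [0,0,-0.1],"twist": [0,0,0],"jaw": 1},
  {"xyz": [0,-0.03,-0.12],"twist": [0,0,0],"jaw": 1},
  {"xyz": [0,-0.06,-0.14],"twist": [0,0,0],"jaw": 1},
  {"xyz": [0,-0.095,-0.15],"twist": [0,0,0],"jaw": 1},
  {"xyz": [0,-0.13,-0.15],"twist": [0,0,0],"jaw": 1},
  {"xyz": [0,-0.165,-0.15],"twist": [0,0,0],"jaw": 1},
  {"xyz": [0,-0.2,-0.15],"twist": [0,0,0],"jaw": 1},
  {"xyz": [0,-0.22,-0.15],"twist": [0,0,0],"jaw": 1},
  {"xyz": [0,-0.22,-0.15],"twist": [0,0,0],"jaw": 1},
])

```text
clock: 7.53
tcp_pos: [0.4282, 0.0338, 0.2547]
orientation: [-0.0, 0.189, 0.982, -0.001]
wrist_force: [0.5, 0.5, 0.5]
finger_gap: 0.0856
```

```bash
cat > fit2.py <<'E'
from h import *
c=env.read_camera('top');P=cloud(c);C=c["color"].astype(int).sum(-1)
s=env.read_camera('scene');cv2.imwrite('pics/s3.png',np.hstack([cv2.resize(s['color'][120:270,260:410,::-1],(400,400)),cv2.resize(c['color'][125:275,260:410,::-1],(400,400))]))
yw=np.radians(-10.1);X=np.array([np.cos(yw),np.sin(yw)]);Y=np.array([-X[1],X[0]]);H=np.array([.6429,.1643])
def hf(P): d=P[...,:2]-H; return np.stack([d@X,d@Y,P[...,2]],-1)
S=cloud(s);CS=s["color"].astype(int).sum(-1)
for n,q,col in(("top",hf(P),C),("scene",hf(S),CS)):
    pl=(q[...,0]>-.18)&(q[...,0]<-.02)&(abs(q[...,1])<.065)&(abs(q[...,2]-.11)<.02)&(col>300)
    A=q[pl];co=np.linalg.lstsq(np.c_[A[:,:2],np.ones(len(A))],A[:,2],rcond=None)[0]
    k=(q[...,0]>-.18)&(q[...,0]<-.09)&(abs(q[...,1])<.05)&(q[...,2]>.128)&(q[...,2]<.16)&(col<230)
    r=q[k]; print(n,"plate",co,len(A),"knob",len(r),r[:,:2].mean(0) if len(r) else 0,r[:,2].max() if len(r) else 0)
    if len(r)>8: w=np.linalg.eigh(np.cov(r[:,:2].T)); v=w[1][:,1];v*=np.sign(v[1]);print(" extent mm",2*np.sqrt(3*w[0])*1e3,"knob angle",np.arctan2(v[0],v[1]), "axis world",H+r[:,:2].mean(0)@np.array([X,Y]))
E
python3 fit2.py; python3 -c "
from h import *
to([.511,.188,.2],159)"
```

```text
top plate [8.18658093e-03 6.75457971e-05 1.09659902e-01] 4395 knob 86 [-0.13582681  0.00078563] 0.14015274361411578
 extent mm [ 9.59377283 35.23825209] knob angle 0.23170814274789897 axis world [0.50931585 0.18889295]
scene plate [ 0.0077225  -0.00130585  0.10865284] 2562 knob 78 [-0.13732119  0.00533523] 0.13703422512142155
 extent mm [ 5.60703319 35.2902906 ] knob angle 0.23632384252443447 axis world [0.50864248 0.19363412]
clk 7.6333 tcp [0.4296 0.0359 0.2548] yaw 158.3 j [-0.1   0.03 -0.24  1.3   0.   -1.3 ] F [ 0.53 -0.55 -0.46] gap 0.0859
shift [-0.0194  0.1714  0.0548] twist [ 0.     0.    -0.012]
```

View pics/s3.png

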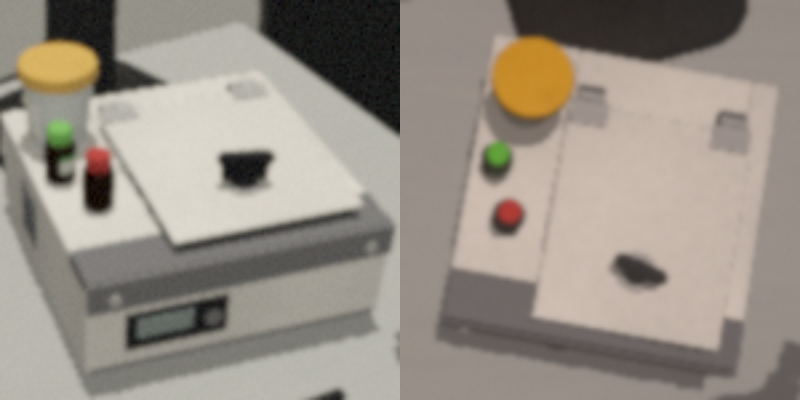

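The hatch lies on the seal and the knob is still at about 0.23 rad (wing at right-half (638,268)). Next I move over the knob.

servo_tool([
  {"xyz": [-0.004,0.035,0],"twist": [0,0,0.03],"jaw": 1},
  {"xyz": [-0.008,0.07,0],"twist": [0,0,0.03],"jaw": 1},
  {"xyz": [-0.012,0.105,0],"twist": [0,0,0.03],"jaw": 1},
  {"xyz": [-0.015,0.14,0.01],"twist": [0,0,0.03],"jaw": 1},
  {"xyz": [-0.018,0.171,0.03],"twist": [0,0,0.03],"jaw": 1},
  {"xyz": [-0.018,0.171,0.06],"twist": [0,0,0.03],"jaw": 0.7},
  {"xyz": [-0.018,0.171,0.08],"twist": [0,0,0.03],"jaw": 0.7},
  {"xyz": [-0.018,0.171,0.08],"twist": [0,0,0.03],"jaw": 0.7},
])

```text
clock: 8.3
tcp_pos: [0.5063, 0.1903, 0.1695]
orientation: [-0.004, 0.2, 0.98, -0.002]
wrist_force: [-1.1, -1.1, 0.4]
finger_gap: 0.0599
```

```bash
python3 -c "
from h import *
to([.51,.188,.118],156.6)"
```

```text
clk 8.3 tcp [0.5063 0.1903 0.1695] yaw 156.9 j [ 0.21  0.28 -0.15  1.15  0.   -0.96] F [-1.1  -1.09  0.37] gap 0.0599
shift [-0.0047 -0.0005  0.0514] twist [-0.005 -0.007  0.005]
```

servo_tool([
  {"xyz": [0,0,0.008],"twist": [0,0,0],"jaw": 0.7},
  {"xyz": [0,0,0.015],"twist": [0,0,0],"jaw": 0.7},
  {"xyz": [0,0,0.015],"twist": [0,0,0],"jaw": 0.7},
])

```text
clock: 8.55
tcp_pos: [0.5093, 0.189, 0.1595]
orientation: [0.0, 0.202, 0.979, 0.0]
wrist_force: [-0.3, -0.5, -0.6]
finger_gap: 0.0596
```

```bash
python3 -c "
from h import *
to([.51,.188,.118],156.6)"
```

```text
clk 8.55 tcp [0.5093 0.189  0.1595] yaw 156.7 j [ 0.21  0.28 -0.17  1.11 -0.   -0.96] F [-0.25 -0.46 -0.65] gap 0.0596
shift [-0.001  -0.0006  0.0415] twist [0.    0.    0.002]
```

servo_tool([
  {"xyz": [-0.001,-0.001,0.012],"twist": [0,0,0],"jaw": 0.7},
  {"xyz": [-0.001,-0.001,0.024],"twist": [0,0,0],"jaw": 0.7},
  {"xyz": [-0.001,-0.001,0.035],"twist": [0,0,0],"jaw": 0.7},
  {"xyz": [-0.001,-0.001,0.041],"twist": [0,0,0],"jaw": 0.7},
  {"xyz": [-0.001,-0.001,0.041],"twist": [0,0,0],"jaw": 0.7},
])

```text
clock: 8.97
tcp_pos: [0.5095, 0.1872, 0.1185]
orientation: [-0.0, 0.202, 0.979, -0.0]
wrist_force: [-0.4, 0.9, 1.7]
finger_gap: 0.0596
```

servo_tool([
  {"xyz": [0,0,0],"twist": [0,0,0],"jaw": 0.3},
  {"xyz": [0,0,0],"twist": [0,0,0],"jaw": 0.2},
  {"xyz": [0,0,0],"twist": [0,0,0],"jaw": 0},
  {"xyz": [0,0,0],"twist": [0,0,0],"jaw": 0},
  {"xyz": [0,0,0],"twist": [0,0,0],"jaw": 0},
  {"xyz": [0,0,0],"twist": [0,0,0],"jaw": 0},
], squeeze=40)

```text
clock: 9.47
tcp_pos: [0.5109, 0.1874, 0.1196]
orientation: [0.001, 0.202, 0.979, 0.0]
wrist_force: [2.1, -0.8, 1.8]
finger_gap: 0.0101
```

```bash
python3 -c "
from h import *
to([.51,.188,.118],156.6);print(env.get_state()['ft_torque'])"
```

```text
clk 9.4667 tcp [0.5109 0.1874 0.1196] yaw 156.7 j [ 0.2   0.31 -0.24  1.02 -0.   -0.96] F [ 2.14 -0.82  1.76] gap 0.0101
shift [0.0011 0.0002 0.0016] twist [0.001 0.002 0.002]
[-0.33924425 -0.43336816  0.01246078]
```

The gap is 10 mm on a 12 mm bar and the tool was lifted about 1 mm, so the pads sit slightly high. I'll reopen, go about 3 mm lower and grip again.

servo_tool([
  {"xyz": [0,0,0],"twist": [0,0,0],"jaw": 0.35},
  {"xyz": [0,0,0],"twist": [0,0,0],"jaw": 0.35},
  {"xyz": [0,0,0.001],"twist": [0,0,0],"jaw": 0.35},
  {"xyz": [0,0,0.0025],"twist": [0,0,0],"jaw": 0.35},
  {"xyz": [0,0,0.0025],"twist": [0,0,0],"jaw": 0.35},
])

```text
clock: 9.88
tcp_pos: [0.5092, 0.1875, 0.1157]
orientation: [-0.001, 0.202, 0.979, -0.0]
wrist_force: [-1.4, -0.6, 0.1]
finger_gap: 0.03
```

servo_tool([
  {"xyz": [0,0,0],"twist": [0,0,0],"jaw": 0.2},
  {"xyz": [0,0,0],"twist": [0,0,0],"jaw": 0.1},
  {"xyz": [0,0,0],"twist": [0,0,0],"jaw": 0},
  {"xyz": [0,0,0],"twist": [0,0,0],"jaw": 0},
  {"xyz": [0,0,0],"twist": [0,0,0],"jaw": 0},
])

```text
clock: 10.3
tcp_pos: [0.5107, 0.1871, 0.1164]
orientation: [0.001, 0.202, 0.979, -0.0]
wrist_force: [4.4, -3.3, -2.0]
finger_gap: 0.0102
```

```bash
python3 -c "
from h import *
to([.51,.188,.118],156.6);print(env.get_state()['ft_torque'])"
```

```text
clk 10.3 tcp [0.5107 0.1871 0.1164] yaw 156.7 j [ 0.2   0.31 -0.24  1.01 -0.   -0.96] F [ 4.37 -3.35 -2.03] gap 0.0102
shift [ 0.001   0.0006 -0.0016] twist [-0.     0.002  0.001]
[-0.61097646 -0.83679115 -0.013004  ]
```

servo_tool([
  {"xyz": [-0.0015,0,0],"twist": [0,0,0],"jaw": 0},
  {"xyz": [-0.0015,0,0.001],"twist": [0,0,0],"jaw": 0},
  {"xyz": [-0.0015,0,0.002],"twist": [0,0,0],"jaw": 0},
  {"xyz": [-0.0015,0,0.002],"twist": [0,0,0],"jaw": 0},
], squeeze=80)

```text
clock: 10.63
tcp_pos: [0.5106, 0.187, 0.1146]
orientation: [-0.0, 0.202, 0.979, 0.0]
wrist_force: [-1.6, -1.1, 4.8]
finger_gap: 0.0089
```

servo_tool([
  {"xyz": [0,0,0.001],"twist": [0,0,0],"jaw": 0},
  {"xyz": [0,0,0.0015],"twist": [0,0,0],"jaw": 0},
  {"xyz": [0,0,0.0015],"twist": [0,0,0],"jaw": 0},
])

```text
clock: 10.88
tcp_pos: [0.5105, 0.1871, 0.1135]
orientation: [-0.0, 0.202, 0.979, 0.0]
wrist_force: [-3.0, -1.9, 8.4]
finger_gap: 0.0091
```

servo_tool([
  {"xyz": [0,0,0.001],"twist": [0,0,0],"jaw": 0},
  {"xyz": [0,0,0.0015],"twist": [0,0,0],"jaw": 0},
  {"xyz": [0,0,0.0015],"twist": [0,0,0],"jaw": 0},
])

```text
clock: 11.13
tcp_pos: [0.5104, 0.1871, 0.1124]
orientation: [-0.0, 0.202, 0.979, 0.0]
wrist_force: [-3.8, -0.8, 11.3]
finger_gap: 0.0091
```

servo_tool([
  {"xyz": [0,0,0.0005],"twist": [0,0,0],"jaw": 0},
  {"xyz": [0,0,0.0005],"twist": [0,0,0],"jaw": 0},
])

```text
clock: 11.3
tcp_pos: [0.5104, 0.1871, 0.1122]
orientation: [-0.0, 0.202, 0.979, 0.0]
wrist_force: [-5.3, -2.5, 12.0]
finger_gap: 0.0094
```

servo_tool([
  {"xyz": [0,0,0.0005],"twist": [0,0,0],"jaw": 0},
  {"xyz": [0,0,0.001],"twist": [0,0,0],"jaw": 0},
  {"xyz": [0,0,0.001],"twist": [0,0,0],"jaw": 0},
])

```text
clock: 11.55
tcp_pos: [0.5104, 0.1871, 0.112]
orientation: [0.0, 0.202, 0.979, 0.0]
wrist_force: [-6.7, -2.4, 17.6]
finger_gap: 0.0093
```

servo_tool([
  {"xyz": [0,0,-0.0004],"twist": [0,0,0.04],"jaw": 0},
  {"xyz": [0,0,-0.0004],"twist": [0,0,0.1],"jaw": 0},
  {"xyz": [0,0,-0.0004],"twist": [0,0,0.15],"jaw": 0},
  {"xyz": [0,0,-0.0004],"twist": [0,0,0.15],"jaw": 0},
])

```text
clock: 11.88
tcp_pos: [0.5099, 0.1874, 0.112]
orientation: [-0.0, 0.275, 0.961, 0.0]
wrist_force: [-6.6, -2.0, 15.6]
finger_gap: 0.0094
```

```bash
python3 -c "
from h import *
to([.51,.188,.112],156.6);print(env.get_state()['ft_torque'])"
```

```text
clk 11.8833 tcp [0.5099 0.1874 0.112 ] yaw 148.0 j [ 0.2   0.32 -0.25  1.    0.   -0.81] F [-6.62 -1.96 15.63] gap 0.0094
shift [0.0003 0.0006 0.    ] twist [ 0.    -0.001 -0.15 ]
[-0.21144527  1.33413761 -0.04291515]
```

servo_tool([
  {"xyz": [0.001,0,0],"twist": [0,0,0.06],"jaw": 0},
  {"xyz": [0.001,0,0],"twist": [0,0,0.13],"jaw": 0},
  {"xyz": [0.001,0,0],"twist": [0,0,0.2],"jaw": 0},
  {"xyz": [0.001,0,0],"twist": [0,0,0.25],"jaw": 0},
  {"xyz": [0.001,0,0],"twist": [0,0,0.25],"jaw": 0},
])

```text
clock: 12.3
tcp_pos: [0.5092, 0.188, 0.112]
orientation: [-0.0, 0.393, 0.919, 0.0]
wrist_force: [-6.3, -0.9, 16.0]
finger_gap: 0.0092
```

```bash
python3 -c "
from h import *
to([.51,.188,.112],156.6);print(env.get_state()['ft_torque'])"
```

```text
clk 12.3 tcp [0.5092 0.188  0.112 ] yaw 133.7 j [ 0.21  0.32 -0.25  1.    0.   -0.56] F [-6.32 -0.87 16.03] gap 0.0092
shift [-0.0005  0.0006  0.    ] twist [ 0.001 -0.001 -0.4  ]
[-0.15686582  1.20439921 -0.04396513]
```

servo_tool([
  {"xyz": [0,0,0],"twist": [0,0,0.07],"jaw": 0},
  {"xyz": [0,0,0],"twist": [0,0,0.15],"jaw": 0},
  {"xyz": [0,0,0],"twist": [0,0,0.23],"jaw": 0},
  {"xyz": [0,0,0],"twist": [0,0,0.3],"jaw": 0},
  {"xyz": [0,0,0],"twist": [0,0,0.3],"jaw": 0},
])

```text
clock: 12.72
tcp_pos: [0.5087, 0.1888, 0.112]
orientation: [-0.001, 0.526, 0.85, 0.001]
wrist_force: [-8.7, 1.5, 16.5]
finger_gap: 0.0089
```

```bash
python3 -c "
from h import *
to([.51,.188,.112],156.6);print(env.get_state()['ft_torque'])"
```

```text
clk 12.7167 tcp [0.5087 0.1888 0.112 ] yaw 116.5 j [ 0.21  0.32 -0.25  1.    0.   -0.26] F [-8.65  1.49 16.51] gap 0.0089
shift [-0.0013  0.0008 -0.    ] twist [ 0.001 -0.003 -0.7  ]
[ 0.45014421  1.43722549 -0.05550516]
```

servo_tool([
  {"xyz": [0.0005,-0.001,0],"twist": [0,0,0.07],"jaw": 0},
  {"xyz": [0.0005,-0.0015,0],"twist": [0,0,0.15],"jaw": 0},
  {"xyz": [0.0005,-0.0015,0],"twist": [0,0,0.23],"jaw": 0},
  {"xyz": [0.0005,-0.0015,0],"twist": [0,0,0.3],"jaw": 0},
  {"xyz": [0.0005,-0.0015,0],"twist": [0,0,0.37],"jaw": 0},
  {"xyz": [0.0005,-0.0015,0],"twist": [0,0,0.37],"jaw": 0},
])

```text
clock: 13.22
tcp_pos: [0.5083, 0.1899, 0.1121]
orientation: [-0.002, 0.673, 0.739, 0.002]
wrist_force: [-5.5, 5.1, 12.9]
finger_gap: 0.0093
```

```bash
python3 -c "
from h import *
to([.51,.188,.112],156.6);print(env.get_state()['ft_torque'])"
```

```text
clk 13.2167 tcp [0.5083 0.1899 0.1121] yaw 95.3 j [ 0.21  0.31 -0.25  1.    0.01  0.11] F [-5.54  5.05 12.94] gap 0.0093
shift [-0.0021  0.0015  0.0001] twist [ 0.004 -0.004 -1.069]
[ 1.28174485  0.80612269 -0.02182052]
```

servo_tool([
  {"xyz": [-0.001,0,0.0004],"twist": [0,0,0.07],"jaw": 0},
  {"xyz": [-0.001,0,0.0004],"twist": [0,0,0.14],"jaw": 0},
  {"xyz": [-0.001,0,0.0004],"twist": [0,0,0.2],"jaw": 0},
  {"xyz": [-0.001,0,0.0004],"twist": [0,0,0.24],"jaw": 0},
  {"xyz": [-0.001,0,0.0004],"twist": [0,0,0.24],"jaw": 0},
])

```text
clock: 13.63
tcp_pos: [0.5084, 0.1905, 0.112]
orientation: [-0.003, 0.756, 0.654, 0.003]
wrist_force: [-6.7, 11.8, 14.1]
finger_gap: 0.0091
```

```bash
python3 -c "
from h import *
to([.51,.188,.112],156.6);print(env.get_state()['ft_torque'])"
```

```text
clk 13.6333 tcp [0.5084 0.1905 0.112 ] yaw 81.7 j [ 0.21  0.31 -0.25  1.    0.01  0.35] F [-6.7  11.78 14.06] gap 0.0091
shift [-0.0023  0.0019 -0.    ] twist [ 0.006 -0.008 -1.307]
[2.33749818 0.94762643 0.05960763]
```

servo_tool([
  {"xyz": [0.0015,-0.001,0],"twist": [0,0,0.03],"jaw": 0},
  {"xyz": [0.003,-0.0015,0],"twist": [0,0,0.05],"jaw": 0},
  {"xyz": [0.003,-0.0015,0],"twist": [0,0,0.05],"jaw": 0},
  {"xyz": [0.003,-0.0015,0],"twist": [0,0,0.05],"jaw": 0},
])

```text
clock: 13.97
tcp_pos: [0.5084, 0.191, 0.112]
orientation: [-0.0, 0.772, 0.635, 0.002]
wrist_force: [-3.6, 2.0, 14.1]
finger_gap: 0.0094
```

```bash
python3 -c "
from h import *
to([.51,.188,.112],156.6);print(env.get_state()['ft_torque'])"
```

```text
clk 13.9667 tcp [0.5084 0.191  0.112 ] yaw 78.9 j [ 0.21  0.31 -0.25  1.    0.    0.4 ] F [-3.57  2.04 14.06] gap 0.0094
shift [-0.0026  0.0022  0.    ] twist [ 4.000e-03 -1.000e-03 -1.356e+00]
[0.43693499 0.42224588 0.18442175]
```

servo_tool([
  {"xyz": [0,0,-0.0005],"twist": [0,0,0],"jaw": 0},
  {"xyz": [0,0,-0.001],"twist": [0,0,0],"jaw": 0},
  {"xyz": [0,0,-0.001],"twist": [0,0,0],"jaw": 0},
])

```text
clock: 14.22
tcp_pos: [0.5083, 0.191, 0.1125]
orientation: [-0.0, 0.772, 0.635, 0.002]
wrist_force: [-1.7, 2.5, 9.9]
finger_gap: 0.0095
```

servo_tool([
  {"xyz": [0,0,0],"twist": [0,0,0],"jaw": 0.3},
  {"xyz": [0,0,0],"twist": [0,0,0],"jaw": 0.5},
  {"xyz": [0,0,0],"twist": [0,0,0],"jaw": 0.5},
  {"xyz": [0,0,0],"twist": [0,0,0],"jaw": 0.5},
  {"xyz": [0,0,0],"twist": [0,0,0],"jaw": 0.5},
])

```text
clock: 14.63
tcp_pos: [0.5074, 0.1894, 0.1103]
orientation: [-0.0, 0.773, 0.635, -0.0]
wrist_force: [0.1, 0.3, 1.0]
finger_gap: 0.0427
```

Released cleanly. I'll rise straight up, move aside to the right and check.

servo_tool([
  {"xyz": [0,0,-0.01],"twist": [0,0,0],"jaw": 0.5},
  {"xyz": [0,0,-0.03],"twist": [0,0,0],"jaw": 0.5},
  {"xyz": [0,0,-0.06],"twist": [0,0,0],"jaw": 0.5},
  {"xyz": [0,0,-0.1],"twist": [0,0,0],"jaw": 0.5},
  {"xyz": [-0.03,0,-0.13],"twist": [0,0,0],"jaw": 0.5},
  {"xyz": [-0.06,-0.02,-0.14],"twist": [0,0,0],"jaw": 0.5},
  {"xyz": [-0.09,-0.04,-0.14],"twist": [0,0,0],"jaw": 0.5},
  {"xyz": [-0.12,-0.06,-0.14],"twist": [0,0,0],"jaw": 0.5},
  {"xyz": [-0.15,-0.08,-0.14],"twist": [0,0,0],"jaw": 0.5},
  {"xyz": [-0.18,-0.1,-0.14],"twist": [0,0,0],"jaw": 0.5},
  {"xyz": [-0.18,-0.1,-0.14],"twist": [0,0,0],"jaw": 0.5},
])

```text
clock: 15.55
tcp_pos: [0.3703, 0.0299, 0.2514]
orientation: [-0.0, 0.774, 0.633, -0.001]
wrist_force: [-0.7, 1.4, -0.6]
finger_gap: 0.0426
```

```bash
sed -i 's/s3.png/s4.png/' fit2.py; python3 fit2.py
```

```text
top plate [3.35230021e-02 3.10464348e-07 1.09616629e-01] 4389 knob 82 [-0.13657651  0.00106573] 0.1375429647496823
 extent mm [ 9.70016226 35.16063771] knob angle -1.551825659610284 axis world [0.50862688 0.18930019]
scene plate [ 0.03551946 -0.00130514  0.10877204] 2743 knob 46 [-0.13875636  0.00507105] 0.13441621602584192
 extent mm [ 5.91744728 36.05484849] knob angle 1.5612599772734446 axis world [0.50718322 0.19362572]
```

View pics/s4.png

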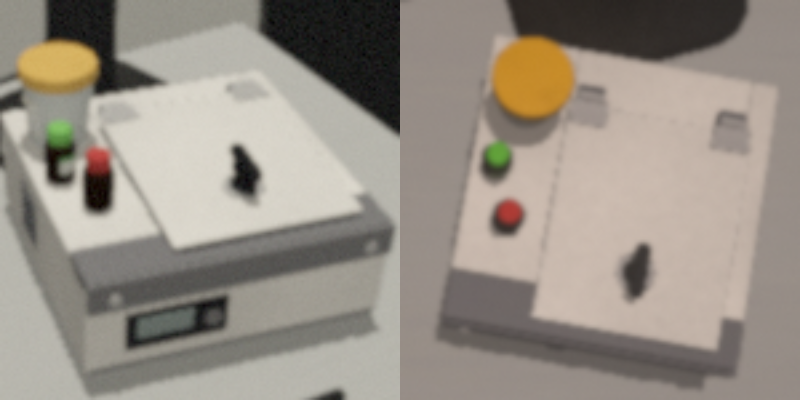

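The wing now points front to back (right half (637,270)) at about 1.56 rad. The hatch stays down by itself, and the cup and vials look unmoved.

```bash
python3 -c "
from h import *
print(env.hand_in())"
```

```text
the job is handed in; nothing more can be done
None
```

The hatch is shut and latched, and the job is handed in. `hand_in` reports no verdict. I pushed the hatch down onto its seal at the push spot, took the wing bar, and pressed until the seal bottomed. I then turned the knob clockwise to its stop and let go.

**Last checks**
- **Knob:** the final pictures give about 1.55–1.56 rad.
- **Hatch:** with the arm clear, the plate stays down by itself, front about 2° below level. That puts the grip point about 128–132 mm up, against the limit of 138 mm.
- **Force:** the highest press reading was 17.6 N at the wrist. By the lever arm that is about 13 N on the seal, under the 20 N limit. I saw no sign of a blocked tongue.
- **Bystanders:** the cup and vials look unmoved. The slide box, timer and marker were not measured again, but the arm did not go near them.
- **Time:** about 15.7 s of the 42 s.

**Readings that disagreed**
- **Finger gap:** it read 9–10 mm on the 12 mm bar. I gripped again 3 mm lower and the gap hardly changed. The grip held anyway.
- **Side force:** it reached about 12 N near the end of the turn. I eased it before letting go.
- **Cameras:** the two cameras differ by about 4 mm on the knob's sideways position and 3 mm on its height.

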